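# Bolt the catering crate shut

### The arm

A 6-joint arm with a two-finger parallel gripper is mounted at the origin on a cart in front of the work surface, level with it; the furniture and walls round the work are solid. World frame = base frame: x ahead of the robot, y to its left, z up, the work surface at z = 0. Lengths are in mm, angles in degrees, forces in N, time in s.
With the tool pointing down it reaches from about 325 to 900 mm from the base axis. Payload 3.5 kg.
Tool frame: the origin (TCP) lies at the very end of the fingers, on their centre line; the grasp point (between the pads) lies 19 mm behind it (arm.hold_point_z is the distance from the TCP to the grasp point, in mm); z points along the fingers, y is the line along which they close (so a half turn about z gives the same grasp; the last joint's range is limited). The gripper opens to 85 mm and grips with 20 to 120 N. Pads are 22 mm wide; open, the fingers measure 114 mm over their backs; the gripper's body (76 mm by 85 mm) begins 54 mm behind the grasp point. The pads swing forward as they close: fully open they stand 13 mm farther back than shut.
Start: joints at [-77.43, 15.837, -1.513, 72.651, 0, 84.076], TCP at [198.252, -592.721, 231.313] pointing down, gripper open.
Joint ranges: [-178.77, 178.77], [-48.84, 107.48], [-61.69, 71.31], [-111.58, 123.2], [-90, 87.43], [-180, 180]. Speed limits (degrees/s): [147.25, 147.25, 180, 180, 180, 180].

### API

Orientations are given as a 3x3 rotation matrix whose columns are the frame's x, y, z axes.
In Python, from cell import arm gives the robot as it stands. Calls block until the motion is done:
- arm.move_pose(position, orientation): joint-space move of the TCP to a pose.
- arm.line_to(position, feed=150, frame=None, guard=None): straight line of the TCP; frame=None keeps the orientation; feed is the mean speed in mm/s. With guard (N) it stops when the force on the tool has changed by that much, and returns True; else False.
- arm.set_joints(angles): joint-space move.
- arm.move_gripper(opening, grip_force=None): opening from 0.0 (shut) to 1.0 (fully open); grip_force is the grip in N (None keeps the last); returns when the fingers have stopped.
- arm.pause(seconds).
- arm.inverse_kinematics(position, orientation): joint angles nearest the present ones, or None.
- arm.get_image(name): name is "scene" or "side" or "wrist"; returns a dict with "img" (384x512x3 uint8, red, green, blue), "intrinsics" (3x3 intrinsics, pixels), "origin" and "rotation" of the camera in the world; the wrist camera has in their place "tool_from_camera" (4x4, takes a point from camera to tool coordinates, whose origin is the TCP and whose axes are the flange's). Camera axes: x right, y down, z forward; pixel columns grow to the right and rows downward; lengths in mm; the calibration is good to about 2 mm. A picture is of the moment at which its call begins: read the wrist's pose just before it. There is no depth.
A pose or a line that the arm cannot do raises arm.IKError and nothing moves.
- arm.close_job(): hands the job in; it is judged then, once.
Trained networks look in a picture, given as the dict that the camera call returned (one of the last four; its "shot" number tells which), for a name from the list of things; names that differ only in an ending like _2 or _b are one class to them, and where a whole thing is asked for, a point or a joint stands for the part that bears it (a point fixed in the world has none). Each returns a list of dicts, best first, with "confidence" (0 to 1); they miss things now and then, are a little off and sometimes report something else, mostly with a low value. They report only what shows in the picture. A call takes as long as a camera call.
- arm.look_for(picture, label): "position" ([x, y, z] in mm, in world coordinates, good to about 4 mm: the middle of the surface that is visible of it).
- arm.regions_of(picture, label): "mask" (384x512 bool, what is visible of it).
Readings, each from a call of its own:
- arm.read_clock(): time.
- arm.read_joints(): joint angles.
- arm.read_joint_velocities(): joint speeds.
- arm.read_joint_torque(): joint torques, N m.
- arm.read_tcp_pos(): TCP position.
- arm.read_tcp_rot(): TCP orientation.
- arm.read_contact_force(): force on the tool from outside, world axes, zero at the start.
- arm.read_moment(): the same for the moment, N m.
- arm.read_opening(): opening from 0.0 (shut) to 1.0 (fully open).
- arm.read_gripper_force(): force on a finger pad.
Only numpy, scipy, OpenCV 4.12 (cv2) and the standard library are available. Lean on these libraries where they do the work, as an engineer would, in place of code of your own. Each camera call takes 0.05 s, during which the arm holds its last target. There are 200 camera calls.

### The job

Close up the packed plywood catering crate: lower its lid onto the rubber seal, keep the lid squeezed down while you slide the barrel bolt across until it is fully home in the keeper, then turn the bolt's black knob down sideways into its lock notch and let go. Feel for the keeper rather than forcing the bolt, and leave the cup, the sugar dish and the toothpicks beside the crate where they are.

Things in the scene. Friction and masses are not known exactly. Their poses are not given: they have to be found in the camera images.
- crate: Plywood crate fixed to the counter, 260 x 200 x 112 mm, top at z = 112 mm. Origin on the counter under it. Its x axis runs from the near end (x = -120 mm, a fixed deck board carrying the keeper) to the far end (x = +140 mm, where the lid is hinged); y is to the left seen from the near end, z up.
- lid (a joint): Hinge of the inset plywood lid (182 mm long, 176 wide, 12 thick). Axis along the crate's y at x = 140, z = 112 mm. 0: lid top level with the deck; positive: open, near edge up. Starts 0.45 to 0.75. Stiff hinge: it stays where it is left. From about 0.09 down it squeezes the springy seal (0.5 N per mm); pushed lower and let go it springs back to about 0.06. Lowest -0.058.
- lid_press (a point): A free spot on the lid's top, 58 mm to the left (crate +y) of the bolt, 165 mm from the hinge axis and 17 mm from the near edge: a good place to push the lid down. Turns with the lid: z out of its top.
- knob (a point): Middle of the bolt's black upright knob: 16 mm diameter, 28 mm tall, on a brass collar of 26 mm diameter (its top 14 mm below this point) on which the finger tips can bear to press the lid down. 34 mm above the bolt's axis, which is 20 mm above the lid. z along the knob away from the bolt, x as the crate's x. With the bolt home it is at crate x = -15 mm.
- bolt (a joint): Slide of the brass bolt (10 mm round rod, blunt end) along the lid towards the crate's -x. 0: drawn back; 40 mm: home against its stop. Starts at 0 to 6 mm. Its end reaches the keeper's face at 12 mm and comes out of the far side at 34 mm; beyond about 17 mm the keeper holds the lid down. Slides with 1 to 2 N when free, up to 8 N in the keeper with the lid's load on it.
- bolt_handle (a joint): Turn of the knob about the bolt. 0: upright; positive: down towards the crate's -y side; 1.35 is the end. The slot holds it upright (within 0.2) until the bolt has slid past 37.5 mm; there the lock notch lets it turn over (under 1 N). It stays where it is left.
- keeper: Steel keeper on the deck, 30 x 60 mm foot, origin at its underside at crate x = -65, z = 112 mm, in line with the bolt. A loop 22 mm long, opening 12 high x 16 mm wide, is clamped between its cheeks, middle 12 to 28 mm above the deck: set differently each time, not shown by this pose. Feel for it: press the lid with up to 20 N, nudge the bolt slowly with under 12 N; 30 N damages it.
- cup_a: Large white coffee cup, 106 x 136 x 63 mm, to the right of the crate. Origin under its middle. Leave it alone.
- sugar_dish: Small glass dish of lump sugar, 74 mm across, 30 high, at the near right. Origin under its middle. Leave it alone.
- toothpicks: Little glass of toothpicks, 42 mm across, 66 high, at the far left. Origin under its middle. Leave it alone.

How it is judged (in metres and radians):
On the way, in this order (a step that is already met when the one before it is completed fails the run):
1. the lid is lowered onto the seal (value of joint lid below 0.1 rad), for 0.2 s.
2. the bolt is fully home in the keeper (value of joint bolt above 0.036 m and value of joint lid below 0.06 rad), for 0.2 s.
At the end, for the whole second after the job is handed in: Bolt slid at least 36 of its 40 mm, right through the keeper, lid held down below 0.06 rad, knob turned down at least 1.0 rad into the lock notch, everything released. The cup, sugar dish and toothpicks stay within 20 mm of where they stood; the keeper never bears more than 30 N (all of step 2 and value of joint bolt_handle above 1 rad); the robot touches nothing.
It fails at once if the bolt is forced against the keeper: more than 30 N on the keeper (contact force between keeper and anything else above 30 N).
It fails at once if a bystander is disturbed (distance of any of cup_a, sugar_dish, toothpicks from where it was at the start of the episode above 0.02 m).
It also fails if it takes over 67 s, if anything falls off the work surface, if the arm or the gripper's body presses on something with over 40 N, if the wrist force passes 120 N, or if a joint passes its speed limit or range.

## Working session

There is one attempt and no reset: what is moved stays moved. The work goes in short steps, each a Python script; the robot and the scene stay as the last script left them, time stands still between calls to the robot, and variables do not carry over. Pictures are saved under pics/ and viewed, at most 10 in all, crops included, and the job is handed in when it is done.

```bash
ls; mkdir -p pics
python3 - <<'E'
from cell import arm
import cv2,numpy as np
ims=[]
for n in ("scene","side"):
    p=arm.get_image(n); ims.append(p["img"])
    print(n,p["origin"],np.round(p["rotation"],3).tolist(),p["intrinsics"])
    for l in ("crate","lid","lid_press","knob","bolt","keeper","cup_a","sugar_dish","toothpicks"):
        r=arm.look_for(p,l); print(l,[(np.round(d["position"],1).tolist(),round(d["confidence"],2)) for d in r[:2]])
    cv2.imwrite(f"pics/{n}1.png",cv2.resize(p["img"][:,:,::-1],(800,600),interpolation=cv2.INTER_CUBIC))
print(arm.read_clock(),arm.hold_point_z)
print(arm.read_tcp_rot())
E
```

```text
cell.py
pics
scene [ -99.7472273  -537.48821414  444.33240446] [[0.453, -0.348, 0.82], [-0.891, -0.155, 0.427], [-0.022, -0.924, -0.381]] [[422.81272593   0.         261.10098305]
 [  0.         422.81272593 189.11304163]
 [  0.           0.           1.        ]]
crate [([471.9, -42.6, 91.4], 0.78)]
lid [([556.6, -20.1, 188.6], 0.57)]
lid_press [([558.4, -21.0, 188.0], 0.56)]
knob [([599.2, -9.2, 219.7], 0.51), ([591.5, -14.1, 223.8], 0.22)]
bolt []
keeper [([459.2, -24.9, 130.7], 0.94), ([597.8, -10.6, 218.8], 0.37)]
cup_a [([573.9, -371.1, 42.0], 0.95)]
sugar_dish [([435.0, -335.4, 14.1], 0.69), ([474.4, -41.7, 92.2], 0.39)]
toothpicks [([715.7, -280.7, 33.2], 0.76), ([596.9, -10.4, 220.7], 0.32)]
side [550.46364249 645.94138098 589.58493366] [[-0.999, -0.04, 0.033], [-0.049, 0.506, -0.861], [0.018, -0.861, -0.508]] [[499.7124617    0.         255.67452021]
 [  0.         499.7124617  190.98801465]
 [  0.           0.           1.        ]]
crate [([546.3, 62.0, 112.5], 0.56)]
lid [([588.6, 15.6, 169.1], 0.7)]
lid_press [([588.4, 11.5, 174.2], 0.81)]
knob [([602.1, -0.2, 221.0], 0.75)]
bolt [([599.5, -2.8, 221.0], 0.71)]
keeper []
cup_a [([594.6, -407.3, 52.7], 0.57)]
sugar_dish [([437.4, -322.5, 14.1], 0.88), ([589.5, 12.6, 179.1], 0.56)]
toothpicks [([727.6, -264.7, 38.9], 0.71)]
1.0 18.700000000000003
[[ 9.48341654e-01  3.17250858e-01 -7.02271301e-06]
 [ 3.17250858e-01 -9.48341653e-01 -4.79164853e-05]
 [-2.18614774e-05  4.32132372e-05 -9.99999999e-01]]
```

View pics/scene1.png

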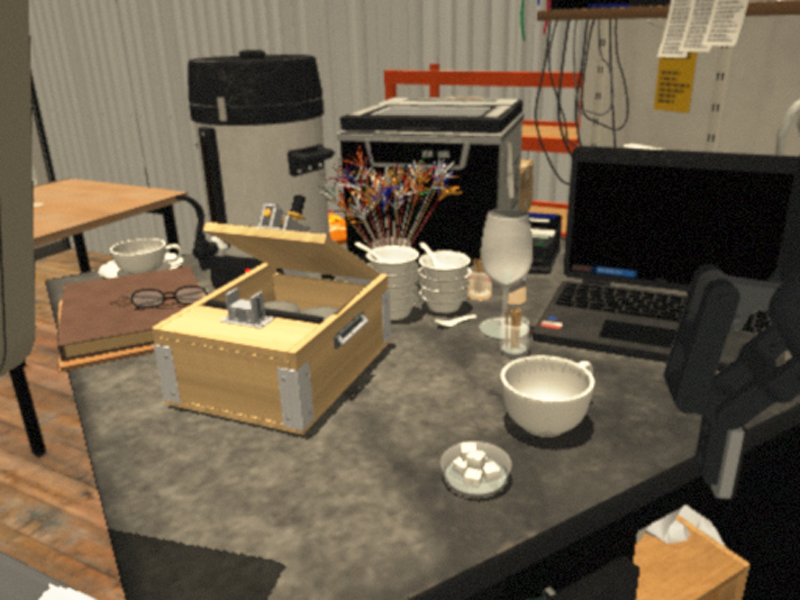

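View pics/side1.png

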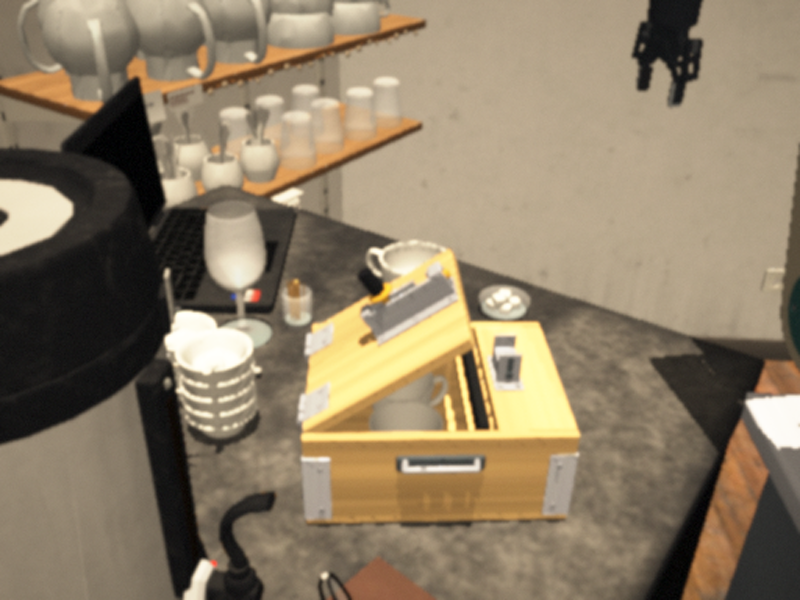

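The scene view shows the crate with its near deck corners at about (157,332) and (295,355) px, the keeper at (247,308) and the knob at (298,208). The side view shows the deck corners at (579,437), (302,437) and (541,322), the keeper foot at (509,388) and the knob at about (372,285). I'll fit the crate pose, lid angle, bolt line and slide to these points.

```bash
cat > fit.py <<'E'
from cell import arm
import numpy as np
from scipy.optimize import least_squares
def lidpt(r,y,h,a): # r from hinge, h above lid top
    return [140-r*np.cos(a)+h*np.sin(a), y, 112+r*np.sin(a)+h*np.cos(a)]
def model(p):
    x,y,w,a,yb,s=p
    c={"scene":[([-120,100,112],157,332),([-120,-100,112],295,355),([140,-100,112],387,277),([-120,-100,0],307,432),([-120,100,0],172,405),
                (lidpt(182,88,0,a),205,225),(lidpt(182,-88,0,a),327,235),(lidpt(115+s,yb,54,a),298,208)],
       "side":[([-120,100,112],579,437),([140,100,112],302,437),([-120,-100,112],541,322),([-120,100,0],567,517),([140,100,0],307,522),
                (lidpt(182,88,0,a),470,345),(lidpt(182,-88,0,a),452,252),([-65,yb+30,113],509,388),(lidpt(115+s,yb,54,a),373,284)]}
    return c
if __name__=="__main__":
    P={n:arm.get_image(n) for n in("scene","side")}
    def res(p,full=False):
        R=np.array([[np.cos(p[2]),-np.sin(p[2]),0],[np.sin(p[2]),np.cos(p[2]),0],[0,0,1]]);out=[]
        for n,l in model(p).items():
            K,O,C=P[n]["intrinsics"],P[n]["origin"],P[n]["rotation"]
            for X,u,v in l:
                q=K@(C.T@(R@np.array(X,float)+[p[0],p[1],0]-O)); out+=[q[0]/q[2]-u/1.5625,q[1]/q[2]-v/1.5625]
        return np.array(out)
    f=least_squares(res,[540,-20,0,.6,0,3],x_scale=[10,10,.1,.1,10,5],loss="soft_l1")
    print(np.round(f.x,3)); print(np.round(res(f.x).reshape(-1,2),1).tolist())
    print("sd",np.sqrt(np.diag(np.linalg.inv(f.jac.T@f.jac))).round(3))
E
python3 fit.py
```

```text
[ 5.29561e+02 -1.72790e+01  8.80000e-02  5.67000e-01  1.13200e+00
 -9.63000e-01]
[[-3.0, -3.0], [0.7, -1.4], [1.8, -1.8], [-1.7, 4.2], [-3.1, 1.4], [0.2, 0.7], [-0.2, 2.5], [0.2, -0.1], [0.4, -2.2], [-0.7, 0.0], [-1.6, -1.2], [-1.5, 1.5], [-0.5, 1.2], [1.1, -3.0], [0.2, -1.5], [0.4, 0.5], [-0.2, -0.4]]
sd [0.783 1.09  0.006 0.009 1.974 1.636]
```

The fit agrees with the networks: keeper at about (465,-22) and knob at about (601,-10,219). Next I'll approach high over lid_press, take a wrist picture, feel for the lid and lower it along its arc.

```bash
cat > h.py <<'E'
from cell import arm
import numpy as np, cv2
from fit import lidpt
O=np.array([529.6,-17.3,0]); W=0.088; YB=1.1
Rz=lambda w:np.array([[np.cos(w),-np.sin(w),0],[np.sin(w),np.cos(w),0],[0,0,1.]])
def wd(p): return O+Rz(W)@np.array(p,float)
def cr(p): return Rz(W).T@(np.array(p)-O)
T=Rz(W)@np.array([[0,1,0],[1,0,0],[0,0,-1.]])   # fingers close along crate x
F=lambda:(Rz(W).T@np.array(arm.read_contact_force())).round(1)  # in crate axes
def st(s=""): print(s,"t",round(arm.read_clock(),1),"tcp",cr(arm.read_tcp_pos()).round(1),"F",F(),"op",round(arm.read_opening(),3))
E
cat > a1.py <<'E'
from h import *
p=np.array(arm.read_tcp_pos()); arm.line_to([p[0],p[1],380],feed=250)
arm.move_gripper(0)
a=.567; t=wd(lidpt(165,YB+58,0,a))
for s in (1,-1):
    R=T@np.diag([s,s,1]); q=arm.inverse_kinematics(t+[0,0,180],R); print(np.round(q,0) if q is not None else None)
R=T
arm.move_pose(t+[0,0,180],R)
st("above")
p=arm.get_image("wrist"); cv2.imwrite("pics/w1.png",p["img"][:,:,::-1])
arm.line_to(t+[0,0,25],feed=250)
hit=arm.line_to(t-[0,0,20],feed=40,guard=3); st(f"hit {hit}")
E
python3 a1.py
```

```text
[-2.  3.  1. 88.  0. 82.]
[ -2.   3.   1.  88.   0. -98.]
above t 5.1 tcp [  0.9  58.4 380.5] F [ 0.5  0.2 -0.8] op -0.001
hit False t 7.2 tcp [  1.   59.1 180.9] F [-0.2 -0.2 -0.3] op 0.003
```

View pics/w1.png

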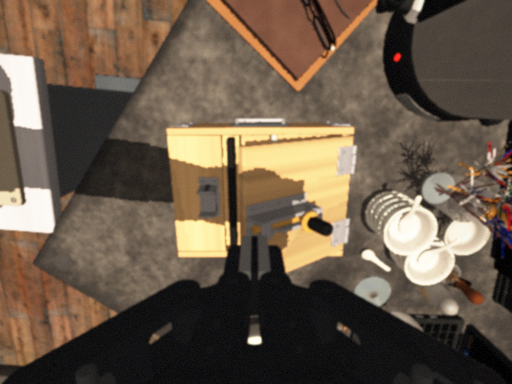

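No contact yet at z=181. I'll check where the fingertip stands relative to the lid.

Run:
```python
from h import *
a=arm.get_image("scene")["img"][110:260,80:280,::-1]; b=arm.get_image("side")["img"][120:345,170:390,::-1]
r=lambda i,s:cv2.resize(i,s,interpolation=cv2.INTER_CUBIC)
cv2.imwrite("pics/c2.png",np.hstack([r(a,(400,300)),r(b,(293,300))]))
p=arm.get_image("wrist"); print(p["intrinsics"],p["tool_from_camera"].round(2))
```

```text
[[291.19412505   0.         254.12239525]
 [  0.         291.19412505 195.1920213 ]
 [  0.           0.           1.        ]] [[  -0.     -0.95   -0.3    76.38]
 [   1.     -0.     -0.     -1.12]
 [   0.     -0.3     0.95 -142.84]
 [   0.      0.      0.      1.  ]]
```

View pics/c2.png

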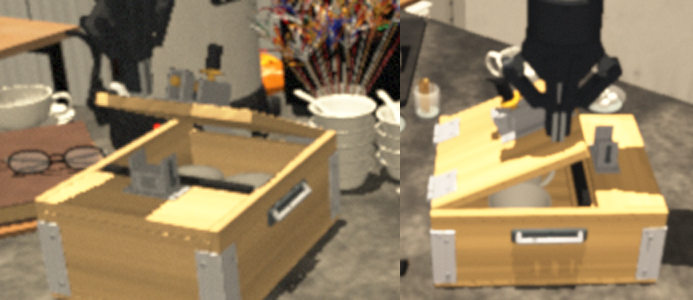

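The fingertip is on the lid and has already pushed it down to about 0.46 rad; the hinge is light, so the 3 N guard did not trip. I'll carry on along the arc to about 0.075.

Run:
```python
from h import *
y=YB+58
for a in np.linspace(.42,.075,6):
    h=arm.line_to(wd(lidpt(160,y,0,a)),feed=60,guard=12); 
    st(f"{a:.3f} {h}")
    if h: break
arm.pause(.3); st()
for n in ("scene","side"):
    p=arm.get_image(n)
    for l in ("knob","keeper"):
        print(n,l,[(cr(d["position"]).round(1).tolist(),round(d["confidence"],2)) for d in arm.look_for(p,l)[:2]])
arm.line_to(wd(lidpt(160,y,0,.075))+[0,0,120],feed=200)
st()
p=arm.get_image("side");cv2.imwrite("pics/s3.png",cv2.resize(p["img"][150:350,180:390,::-1],(630,600),interpolation=cv2.INTER_CUBIC))
# wrist view over the knob, from the -x.. centred
arm.move_gripper(.5)
arm.line_to(wd([20,YB-80,290]),feed=250)
p0,R0=np.array(arm.read_tcp_pos()),np.array(arm.read_tcp_rot())
p=arm.get_image("wrist"); cv2.imwrite("pics/w3.png",cv2.resize(p["img"][:,:,::-1],(800,600),interpolation=cv2.INTER_CUBIC))
np.savez("w3.npz",p0=p0,R0=R0,K=p["intrinsics"],T=p["tool_from_camera"])
for l in ("knob","keeper","lid"):
    print("wrist",l,[(cr(d["position"]).round(1).tolist(),round(d["confidence"],2)) for d in arm.look_for(p,l)[:2]])
st()
```

```text
0.420 False t 7.7 tcp [ -7.   59.2 176.9] F [0.6 0.2 0.1] op 0.0
0.351 False t 8.0 tcp [-11.1  59.2 166.2] F [-0.6  0.3  0.8] op -0.001
0.282 False t 8.3 tcp [-14.4  59.2 155.8] F [-0.5 -0.   0.2] op -0.004
0.213 False t 8.7 tcp [-17.1  59.2 145.1] F [0.2 0.2 0.2] op 0.001
0.144 False t 9.0 tcp [-19.   59.2 134.2] F [-0.  -0.6 -0.8] op 0.002
0.075 False t 9.3 tcp [-20.1  59.2 123.4] F [ 0.6 -0.3  1.1] op -0.004
 t 9.6 tcp [-19.5  59.1 124.1] F [-0.4  0.2  0.2] op -0.0
scene knob [([21.8, -1.4, 166.9], 0.58)]
scene keeper [([-79.5, -38.5, 95.7], 0.27)]
side knob [([35.0, 7.2, 155.4], 0.62)]
side keeper [([-69.4, 22.0, 125.0], 0.76)]
 t 10.7 tcp [-20.3  59.2 243. ] F [ 0.9  0.7 -0.5] op -0.0
wrist knob [([27.3, 4.0, 167.5], 0.65)]
wrist keeper [([-60.4, 3.0, 135.0], 0.84), ([27.0, 0.9, 159.9], 0.17)]
wrist lid [([45.7, 16.6, 121.9], 0.76)]
 t 12.2 tcp [ 19.3 -77.4 289.4] F [ 0.2 -0.9 -0.2] op 0.499
```

View pics/w3.png

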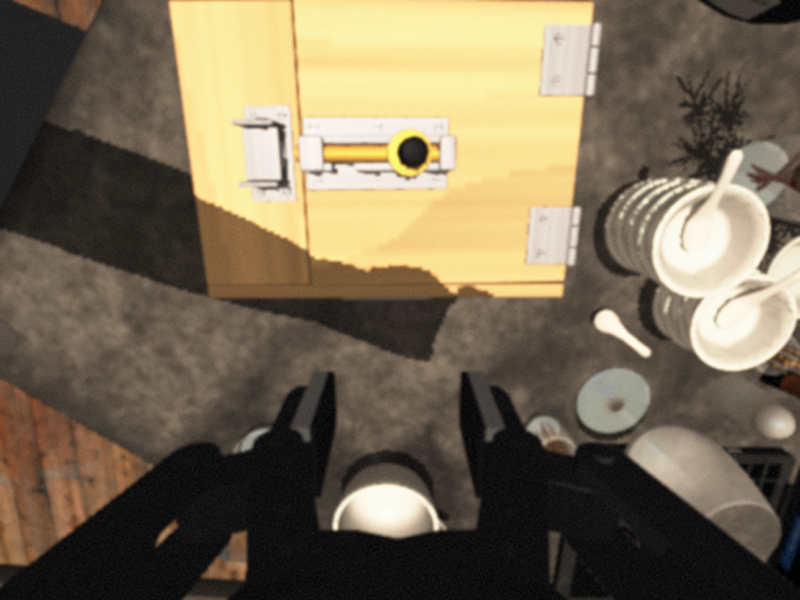

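View pics/s3.png

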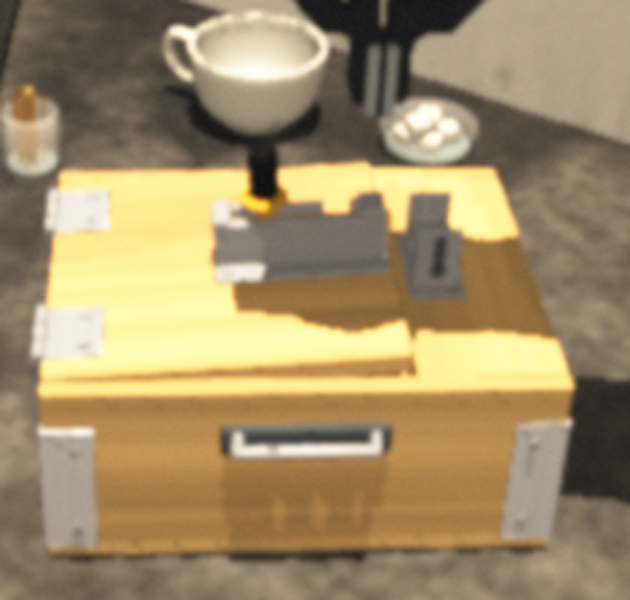

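The wrist view shows the lid down, the knob top at (412,152), the collar around it, the keeper foot at (246–296, 107–200) and the crate's right top corners at (210,298) and (562,297). I'll back-project these to check the pose.

Run:
```python
from h import *
d=np.load("w3.npz")
def bp(u,v,z):
    r=np.linalg.inv(d["K"])@[u/1.5625,v/1.5625,1]; M=d["T"]
    o=d["p0"]+d["R0"]@M[:3,3]; r=d["R0"]@M[:3,:3]@r
    return cr(o+r*(z-o[2])/r[2]).round(1)
for n,u,v,z in (("NR -120,-100",210,298,112),("FR 140,-100",562,297,112),("knob top",413,150,188),("collar",410,153,161),("foot -80,+30",246,107,113),("foot -50,+30",288,107,113),("foot -50,-30",296,200,113),("foot -80,-30",254,201,113),("deck edge -42,-100",311,297,112)):
    print(n,bp(u,v,z))
print("knob model s=0:",lidpt(115,YB,54,.07),"s=6",lidpt(121,YB,54,.07))
```

```text
NR -120,-100 [-119.6  -96.9  112. ]
FR 140,-100 [138.8 -96.2 112. ]
knob top [ 26.1   4.1 188. ]
collar [ 25.3   3.1 161. ]
foot -80,+30 [-79.9  32.4 113. ]
foot -50,+30 [-52.7  32.4 113. ]
foot -50,-30 [-51.5 -26.5 113. ]
foot -80,-30 [-80.4 -27.2 113. ]
deck edge -42,-100 [-45.3 -96.2 112. ]
knob model s=0: [np.float64(29.058548727099613), 1.1, np.float64(173.91118145749337)] s=6 [np.float64(23.073242725579938), 1.1, np.float64(174.33083854151857)]
```

Pose confirmed: yaw is good, bolt line at y≈3, slide about 3.5 mm, lid about 0.07. Next I'll grip the knob with the tool tilted to match the lid, then find the collar.

```bash
sed -i 's/YB=1.1/YB=3.3/' h.py
cat >> h.py <<'E'
def Ra(a): return Rz(W)@np.array([[np.cos(a),0,np.sin(a)],[0,1,0],[-np.sin(a),0,np.cos(a)]])@np.array([[0,1,0],[1,0,0],[0,0,-1.]])
def kp(a,s,h): return wd(lidpt(115+s,YB,h,a))
E
python3 - <<'E'
from h import *
a=.065
arm.move_gripper(.5)
arm.line_to(kp(a,3.5,110),feed=250,frame=Ra(a))
print(arm.line_to(kp(a,3.5,43),feed=120,guard=6)); st("down")
arm.move_gripper(0,grip_force=30); st("grip"); print(arm.read_gripper_force())
for i in range(5):
    a-=.005; arm.line_to(kp(a,3.5,40),feed=20,frame=Ra(a)); st(f"a {a:.3f}")
E
```

```text
False
down t 13.6 tcp [ 25.2   2.7 163.5] F [-0.3 -0.   0.3] op 0.507
grip t 14.0 tcp [ 25.5   3.  163.8] F [-0.4  0.   3.3] op 0.175
29.535552263259888
a 0.060 t 14.3 tcp [ 25.2   3.  160.4] F [-1.1  0.1  6. ] op 0.175
a 0.055 t 14.6 tcp [ 25.4   3.  160.2] F [-0.9 -0.7  7.9] op 0.175
a 0.050 t 14.8 tcp [ 25.5   3.  159.9] F [0.2 0.4 7.4] op 0.175
a 0.045 t 15.1 tcp [ 25.4   3.  159.5] F [-0.6 -0.6  8.1] op 0.173
a 0.040 t 15.3 tcp [ 25.4   3.  159. ] F [-0.3 -0.4  7.8] op 0.176
```

```bash
cat > scan.py <<'E'
from h import *
import sys
a,aend=float(sys.argv[1]),float(sys.argv[2])
def s_now(a):
    p=cr(arm.read_tcp_pos()); return (140-p[0]+40*np.sin(a))/np.cos(a)-115
arm.line_to(kp(a,4,40),feed=40,frame=Ra(a)); 
while a>aend:
    arm.line_to(kp(a,10,40),feed=40,frame=Ra(a))
    h=arm.line_to(kp(a,17.5,40),feed=15,guard=7); s=s_now(a)
    print(f"{a:.3f} {h} s={s:.1f} F {F()} t {arm.read_clock():.1f}",flush=True)
    if not h and s>16.5: break
    if F()[2]>22: print("z force"); break
    a-=.005
E
python3 scan.py .06 .02
```

```text
0.060 False s=15.7 F [ 1.5 -0.9  6.6] t 16.5
0.055 False s=15.4 F [ 1.8 -1.1  5.7] t 17.5
0.050 False s=14.4 F [4.3 0.1 5.8] t 18.5
0.045 True s=13.8 F [0.  0.6 3.6] t 19.4
0.040 True s=13.6 F [-0.4 -0.2  5.1] t 20.1
0.035 True s=13.5 F [-0.2 -0.1  4.1] t 20.8
0.030 True s=13.4 F [-0.5 -0.7  5.7] t 21.6
0.025 True s=13.3 F [ 0.1 -0.3  5.9] t 22.3
0.020 True s=13.1 F [-0.2  1.2  4.8] t 23.0
```

```bash
python3 scan.py .015 -.058
```

```text
0.015 True s=13.0 F [ 0.4 -1.1  6.3] t 24.2
0.010 True s=12.9 F [-0.5  0.4  6.8] t 24.9
0.005 True s=12.8 F [-1.6  0.4  7.2] t 25.6
-0.000 True s=12.6 F [-0.1 -0.1  6.3] t 26.3
-0.005 True s=12.6 F [-0.7  0.   7.5] t 27.1
-0.010 True s=12.5 F [-0.4  0.7  7.6] t 27.8
-0.015 True s=12.4 F [-0.2  0.1  7.6] t 28.6
-0.020 False s=14.9 F [ 1.6  1.5 11.1] t 29.5
-0.025 False s=15.0 F [ 0.   1.3 11.4] t 30.4
-0.030 False s=14.7 F [-0.2  1.2 14.7] t 31.4
-0.035 False s=14.5 F [-0.8  0.3 14.8] t 32.4
-0.040 False s=14.3 F [ 0.5  0.3 15.1] t 33.4
-0.045 False s=13.0 F [ 2.1  0.7 13.1] t 34.4
-0.050 False s=12.7 F [ 3.   1.  13.1] t 35.4
-0.055 False s=12.6 F [ 2.9  1.2 14.8] t 36.4
```

The bolt met an open window at a ≈ -0.020 to -0.040; the arm just lags about 2.5 mm. I'll drive through there.

```bash
cat > drive.py <<'E'
from h import *
import sys
from scan_util import s_now
a=float(sys.argv[1])
for s in (10,17,22,27,32,37,40,42,44):
    h=arm.line_to(kp(a,s,40),feed=20,frame=Ra(a),guard=12)
    print(s,h,round(s_now(a),1),"F",F(),"t",round(arm.read_clock(),1),flush=True)
    if h: break
E
cat > scan_util.py <<'E'
from h import *
def s_now(a):
    p=cr(arm.read_tcp_pos()); return (140-p[0]+40*np.sin(a))/np.cos(a)-115
E
python3 drive.py -.026
```

```text
10 False 7.9 F [-1.6  0.7 12.2] t 37.0
17 False 14.9 F [-0.2 -0.3 12.1] t 37.5
22 False 19.9 F [-0.4  0.8 11.5] t 37.9
27 False 25.0 F [-0.  -0.4 11.2] t 38.3
32 False 30.0 F [-0.4  0.6 11.4] t 38.7
37 False 35.0 F [-0.3 -0.  11.7] t 39.1
40 False 38.0 F [-0.7 -0.3 10.8] t 39.4
42 False 40.0 F [-0.2  0.1 11.4] t 39.6
44 False 41.2 F [2.2 0.9 9.4] t 39.9
```

Run:
```python
from h import *
from scan_util import s_now
a=-.026
h=arm.line_to(kp(a,48,40),feed=20,guard=10); arm.pause(.3)
print(h,round(s_now(a),1),"F",F()); 
arm.move_gripper(.3); st("rel")
arm.line_to(kp(a,41,100),feed=150)
p=arm.get_image("side"); st()
for l in ("knob","keeper"): print(l,[(cr(d["position"]).round(1).tolist(),round(d["confidence"],2)) for d in arm.look_for(p,l)[:2]])
cv2.imwrite("pics/s4.png",cv2.resize(p["img"][150:350,180:390,::-1],(630,600),interpolation=cv2.INTER_CUBIC))
```

```text
True 40.9 F [0.2 0.8 4.3]
rel t 40.7 tcp [-17.8   2.8 150.4] F [-0.6  0.3  0.1] op 0.301
 t 41.3 tcp [-19.3   3.5 206.8] F [-0.5  0.3 -0.6] op 0.299
knob [([-13.9, 11.0, 154.7], 0.78), ([17.0, 87.1, 104.4], 0.75)]
keeper [([-65.8, 23.4, 136.4], 0.86), ([49.2, 18.6, 111.8], 0.22)]
```

View pics/s4.png

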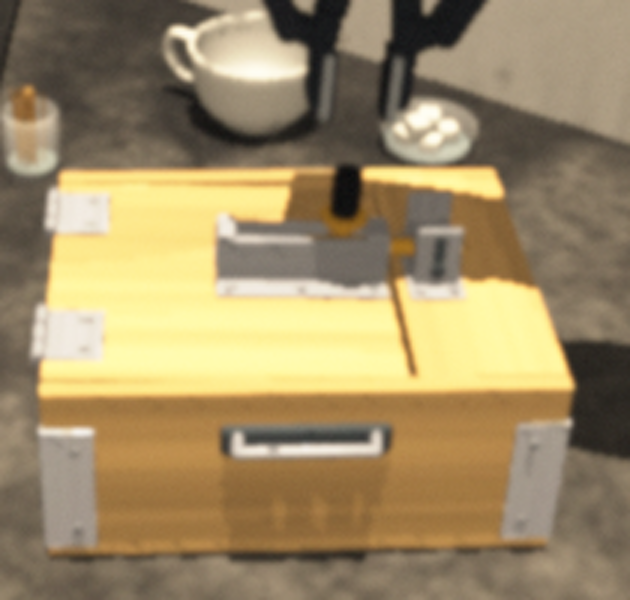

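The lid is flat and held, the bolt enters the keeper at (405,245), and the knob is home and upright at (347,195), about crate x = -14. Now I'll turn the knob down.

Run:
```python
from h import *
a=-.026
arm.move_gripper(0)
def tp(th,rho=44,c=0): # finger's lower -y corner on the knob's +y side
    y=YB-rho*np.sin(th)+(8+c)*np.cos(th)+11; h=20+rho*np.cos(th)+(8+c)*np.sin(th)
    return wd(lidpt(155,y,h,a))
arm.line_to(tp(0,c=10)+[0,0,40],feed=200)
arm.line_to(tp(0,c=10),feed=120)
for th in np.linspace(0,1.35,8):
    h=arm.line_to(tp(th),feed=50,guard=12); print(round(th,2),h,F())
    if h: break
st()
p=np.array(arm.read_tcp_pos()); arm.line_to(p+[0,0,120],feed=200)
arm.line_to(wd([-15,-60,270]),feed=200)
q=arm.get_image("side"); st()
w=arm.get_image("wrist")
r=lambda i:cv2.resize(i[:,:,::-1],(400,300),interpolation=cv2.INTER_CUBIC)
cv2.imwrite("pics/e5.png",np.hstack([r(q["img"][170:290,230:390]),r(w["img"])]))
```

```text
0.0 False [ 0.3  0.9 -0.4]
0.19 False [ 0.2 -0.9 -0.5]
0.39 False [-0.3 -0.3 -0.1]
0.58 False [-0.9 -0.4  0.2]
0.77 False [ 0.3 -0.2  0.3]
0.96 False [-0.3 -0.2 -0.6]
1.16 False [ 0.7  0.9 -0.7]
1.35 False [-0.9 -0.2  0.8]
 t 45.2 tcp [-16.3 -26.9 144.9] F [-0.9 -0.2  0.8] op 0.001
 t 46.3 tcp [-16.  -59.7 268.2] F [-0.1  0.  -0.5] op -0.003
```

View pics/e5.png

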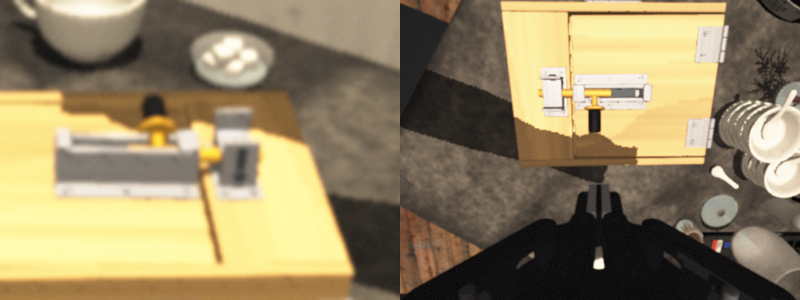

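The wrist view shows the knob lying flat toward crate -y, at (594,108–132), with the bolt end out of the keeper's near side at (540,92). The finger's end position implies about 1.35 rad, so I'll hand in.

```bash
python3 -c "
from cell import arm
print(arm.close_job())"
```

```text
the job is handed in; nothing more can be done
None
```

The crate is closed and handed in at about 46 s: lid down on the seal, bolt through the keeper against its stop, knob turned down about 1.35 rad and released, and the arm kept clear of the bystanders; the hand-in returned no verdict.

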